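Wind the slab roller's bed back to the middle

TASK

The last class left the bed of the slab roller run out to one side. Park it for the next group: push the spokes of the star wheel round gently with a fingertip, spoke by spoke, until the bed is centred under the roller and its two ends stick out equally, to within about a centimetre. Turn the wheel by finger pushes only, without gripping or forcing it, do not push the bed board itself, leave the pots and tools on the table where they are, and take the hand away at the end.

Things in the scene. Friction and masses are not known exactly. Their poses are not given: they have to be found in the camera images.
- slab_roller: table-top slab roller, fixed: teal side cheeks 300 mm apart, a steel roller between them over a white bed board; 265 mm high at the two black screw grips on the cheeks. Origin on the table below the middle of the roller; x runs along the roller, away from the star wheel and the robot; y (left, seen from the robot) is the way the bed travels; z up
- roller_axis (a point): middle of the top roller, on its axle, 169 mm above the table; the roller is 76 mm thick. Seen from above, the bed is centred when its middle lies under this point. Axes as slab_roller
- bed (a joint): travel of the bed in m along the slab roller's +y; 0 when centred under the roller, both ends sticking out equally. Range -0.17 to 0.17; starts between 0.075 and 0.14. The roller drives it: bed = 0.038 m x wheel angle in rad, with a lag of up to 2 mm while moving. It stays where it is left
- bed_centre (a point): middle of the bed's upper face, 125 mm above the table; a red line runs across the bed here. Axes as slab_roller
- bed_board: the white bed board with teal end strips, 264 mm wide (x), 570 mm long (y), 18 mm thick, its upper face 125 mm above the table; origin at the centre of its underside, axes as slab_roller. It is moved only by the star wheel, never pushed
- wheel (a joint): angle of the star wheel in rad, positive clockwise seen from the robot; 0 when spoke 0 points straight up and the bed is centred. The top roller drives the bed beneath it: pushing the upper spokes towards the slab roller's +y lowers the angle and runs the bed towards -y. Friction about 0.55 N m (5 N at a knob); no spring, hardly coasts
- star: star wheel in an upright plane on the robot's side of the slab roller: hub 54 mm across, four bare spokes (13 mm steel bars, 90 degrees apart, no rim), each ending in a red ball 31 mm thick, centred 135 mm from the axis. Origin at the hub's centre, 169 mm above the table; x along the axle, +z along spoke 0, -y along spoke 1. The cheek is 52 mm behind the spokes' middle plane
- hub (a point): centre of the star wheel's hub, in the middle plane of the spokes, 169 mm above the table and 208 mm from the middle of the roller. Pushes of 5 to 15 N turn the wheel; over 35 N on it counts as gripping or forcing
- spoke0_knob (a point): centre of the red ball at the end of spoke 0 (along the wheel's +z), 135 mm from the axis
- spoke1_knob (a point): centre of the red ball at the end of spoke 1 (along the wheel's -y), 135 mm from the axis
- spoke2_knob (a point): centre of the red ball at the end of spoke 2 (along the wheel's -z), 135 mm from the axis
- spoke3_knob (a point): centre of the red ball at the end of spoke 3 (along the wheel's +y), 135 mm from the axis
- cup: pale green paper cup, upright, 76 mm across the mouth and 88 mm high; origin at the centre of its underside; leave it alone
- pumpkin: small fired clay pumpkin, 82 mm across and 54 mm high; origin at the centre of its underside; leave it alone
- pinch_pot: fired clay pinch pot, 100 mm across and 36 mm high; origin at the centre of its underside; leave it alone
- flower: clay flower with five petals, 80 mm across and 15 mm thick; origin at the centre of its underside; leave it alone
- scissors: scissors with orange handles lying flat, 155 mm long, 10 mm high; origin under the pivot, +x towards the points; leave it alone
- pencil: red pencil lying flat, 178 mm long, 7 mm thick; origin under its middle, its length along x; leave it alone
- brush: wooden paintbrush lying flat, 180 mm long, 11 mm wide; origin under its middle, its length along x; leave it alone

How it is judged:
At the end, for the whole second after the job is handed in: the bed stands still within 12 mm of centred under the roller, the wheel is at rest, and every pot and tool lies within 20 mm of where it was (value of joint bed between -0.012 and 0.012 m and velocity of joint wheel between -0.05 and 0.05 rad/s and distance of each of cup, pumpkin, pinch_pot, flower, scissors, pencil, brush from where it was at the start of the episode below 0.02 m); the robot touches nothing.
It fails at once if the bed board is pushed directly (more than 2 N) instead of being driven by the wheel (contact force between any of the fingers, the arm and bed_board above 2 N).
It fails at once if the star wheel is gripped or forced (more than 35 N of contact) (contact force between the fingers and star above 35 N).
It fails at once if the star wheel is shoved with the arm or the gripper's body instead of the fingers (contact force between the arm and star above 15 N).
It fails at once if a pot or tool on the table is lifted, carried or pushed away (more than 20 mm) (distance of any of cup, pumpkin, pinch_pot, flower, scissors, pencil, brush from where it was at the start of the episode above 0.02 m).
It also fails if it takes over 58 s, if anything falls off the work surface, if the arm or the gripper's body presses on something with over 40 N, if the wrist force passes 120 N, or if a joint passes its speed limit or range.

ROBOT

A 6-joint arm with a two-finger parallel gripper is mounted at the origin on the work surface. World frame = base frame: x ahead of the robot, y to its left, z up, the work surface at z = 0. Lengths are in m, angles in rad, forces in N, time in s.
With the tool pointing down it reaches from about 0.225 to 0.875 m from the base axis. Payload 3.4 kg.
Tool frame: the origin (TCP) lies midway between the tips of the shut fingers; the grasp point (between the pads) lies 19 mm behind it; z points along the fingers, y is the line along which they close (so a half turn about z gives the same grasp; the last joint's range is limited). The gripper opens to 85 mm and grips with 20 to 120 N. Pads are 22 mm wide; open, the fingers measure 114 mm over their backs; the gripper's body (76 mm by 85 mm) begins 54 mm behind the grasp point. The pads swing forward as they close: fully open they stand 13 mm farther back than shut.
Start: joints at [-1.456, 0.276, 1.505, -0, 1.361, -0.121], TCP at [0.134, -0.559, 0.231] pointing down, gripper open.
Joint ranges: [-2.89, 2.89], [-0.75, 2.08], [0.22, 2.7], [-1.18, 4.32], [0.11, 2.71], [-2.7, 2.7]. Speed limits (rad/s): [2.57, 2.57, 3.14, 3.14, 3.14, 3.14].

INTERFACE

Orientations are given as a unit quaternion [w, x, y, z].
In Python, from rig import * gives the robot as it stands.
- The arm moves only by the tool apply_moves, never from a script. Its argument "steps" is one flat list of numbers, 4 for each row, row after row: the shift along the world's x, y, z in cm, then the turn about the world's z in degrees. A call has 1 to 8 rows; each row is the pose to reach, as a shift and turn from the pose commanded when the call began; what a row does not reach only later rows make up. A row lasts 1/12 s, in which the tool goes at most 41.7 mm and 7.16 degrees, less where a joint would pass 70% of its speed; a pose out of reach is approached as far as the arm can. A call with a gripper value outside its range is refused whole. "jaw" is the closure in counts, from 0 (fully open) to 255 (shut), set as the call begins (left out, the last holds). The fingers move at their own pace and stop on an object; "newtons" is the grip in N (left out, the last holds). Time passes only in rows, so rows that repeat a pose let the fingers close. It gives the time, the measured TCP pose, the force, the opening and the grip force at its end, in the units of the state.
- get_state(): the state, without advancing time (a new reading comes with each control period).
- get_image(name): name is "scene" or "top"; returns the picture (384x512x3 uint8, red, green, blue); there is no depth.
- calibration(name): a dict with "fx", "fy", "cx", "cy" (pixels), "xyz" and "rotation" of the camera in the world. Camera axes: x right, y up, looking along -z (the intrinsics and any distortion apply to the point x, -y, -z); pixel columns grow to the right and rows downward; lengths in m; the calibration is good to about 2 mm. A picture is of the moment at which its call begins. calibration takes no time and is no camera call.
- sign_off(): hands the job in; it is judged then, once.
The state is a dict: "clock": time; "qpos": joint angles; "qd": joint speeds; "effort": joint torques, N m; "position": TCP position; "ee_rot": TCP orientation; "contact_force": force on the tool from outside, world axes, zero at the start; "moment": the same for the moment, N m; "width": finger opening in m; "gripper_force": force on a finger pad.
Only numpy, scipy, OpenCV 4.12 (cv2) and the standard library are available. Lean on these libraries where they do the work, as an engineer would, in place of code of your own. Each camera call takes 0.05 s, during which the arm holds its last target. There are 200 camera calls.

## Working session

There is one attempt and no reset: what is moved stays moved. The work goes in short steps, Python scripts to look and compute and a tool call to move; the robot and the scene stay as the last step left them, time stands still between calls to the robot, and variables do not carry over. Pictures are saved under pics/ and viewed, at most 10 in all, crops included, and the job is handed in when it is done.

Besides the shell and the picture viewer there is one more tool, called after ">>>" as name(argument=value, ...), one argument or row to a line, values as JSON. apply_moves: Moves the arm, as the interface text tells. Its arguments: {"type":"object","properties":{"steps":{"type":"array","items":{"type":"number"}},"jaw":{"type":"number"},"newtons":{"type":"number"}},"required":["steps"]}

```bash
mkdir -p pics; python3 - <<'E'
from rig import *
import cv2
for n in("scene","top"):
    cv2.imwrite(f"pics/{n}0.png",get_image(n)[:,:,::-1]); c=calibration(n); print(n,c)
print(get_state())
E
```

```text
scene {'fx': 348.09458719555965, 'fy': 348.09458719555965, 'cx': 255.35481445572546, 'cy': 189.7798539211811, 'xyz': array([ 1.09851573, -0.0038321 ,  0.9854583 ]), 'rotation': array([0.67360375, 0.2161787 , 0.21709626, 0.67260239])}
top {'fx': 486.56211217273193, 'fy': 486.56211217273193, 'cx': 257.9469680300765, 'cy': 193.23574561332546, 'xyz': array([ 0.4123384 , -0.00749685,  1.53948752]), 'rotation': array([-0.70383953, -0.02648926,  0.03748198,  0.7088747 ])}
{'clock': 0.1, 'qpos': array([-1.45602369e+00,  2.76528479e-01,  1.50598493e+00,  2.37932076e-06,
        1.36068848e+00, -1.21010501e-01]), 'qd': array([-0.00047672, -0.00172217, -0.00434578, -0.00073987,  0.00072496,
        0.00059569]), 'effort': array([ 1.15480601e-03, -4.17701232e+01, -2.46405083e+01, -2.63591046e-04,
        5.76964550e-03, -2.75922943e-06]), 'position': array([ 0.1342598 , -0.55863756,  0.23053668]), 'ee_rot': array([-8.04610632e-04,  9.93058542e-01,  1.17618390e-01,  3.67283628e-06]), 'contact_force': array([-0.2306994 , -0.15482219, -0.01069419]), 'moment': array([-0.00817127, -0.01984481, -0.00778961]), 'gripper_force': 0.0, 'width': 0.0854420925991556}
```

View pics/scene0.png

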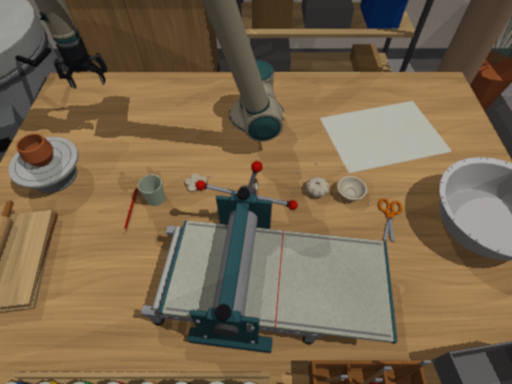

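View pics/top0.png

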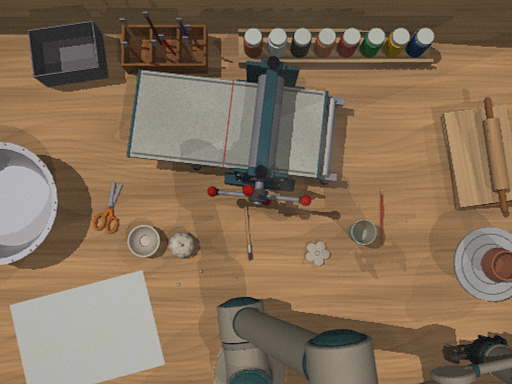

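The scene view shows the knobs at about (257,166), (201,185) and (293,205), and the red line from (282,233) to (276,325). The top view shows the knobs at (213,191), (248,190) and (306,200), and the line from (233,82) to (224,166). Next I'll fit the machine pose, the bed travel and the wheel angle to both views.

```bash
cat > h.py <<'E'
from rig import *
import numpy as np, cv2
from scipy.spatial.transform import Rotation as R
from scipy.optimize import least_squares
def proj(n,P):
    c=calibration(n); q=c["rotation"]
    if np.shape(q)==(4,): M=R.from_quat(np.roll(q,-1)).as_matrix()
    else: M=np.array(q)
    p=(np.atleast_2d(P)-c["xyz"])@M
    return np.c_[c["cx"]-c["fx"]*p[:,0]/p[:,2], c["cy"]+c["fy"]*p[:,1]/p[:,2]]
def red(img):
    h=cv2.cvtColor(img,cv2.COLOR_RGB2HSV)
    return (((h[...,0]<6)|(h[...,0]>174))&(h[...,1]>150)&(h[...,2]>70)).astype(np.uint8)
def blobs(img):
    n,l,s,c=cv2.connectedComponentsWithStats(red(img))
    return [(*np.round(c[i],1),*s[i,2:]) for i in range(1,n) if s[i,4]>12]
def world(p,L):  # p: x,y,yaw of slab_roller
    return np.array([p[0],p[1],0])+np.atleast_2d(L)@R.from_euler('z',p[2]).as_matrix().T
def knob(a): return np.array([-.208,-.135*np.sin(a),.169+.135*np.cos(a)])
E
python3 - <<'E'
from h import *
for n in("scene","top"):
    im=cv2.cvtColor(cv2.imread(f"pics/{n}0.png"),cv2.COLOR_BGR2RGB); print(n,blobs(im))
# order: right (-y) knob, upper, left
ob={"top":[(306,200),(248,190),(212.5,191)],"scene":[(201,185),(257,166),(293,205)]}
ln={"top":[(233,82),(224,166)],"scene":[(276,325),(282,233)]}
def f(p):
    r=[]
    K=world(p,[knob(p[4]+i*np.pi/2) for i in(1,0,-1)])
    Ln=world(p,[[.13,p[3],.125],[-.13,p[3],.125]])
    for n in ob:
        r+=[(proj(n,K)-ob[n]).ravel(),.5*(proj(n,Ln)-ln[n]).ravel()]
    return np.concatenate(r)
for a0 in(-.5,0,.5):
    s=least_squares(f,[.6,0,0,.1,a0],x_scale=.1,loss='soft_l1'); print(s.x.round(4),s.cost,f(s.x).round(1))
p=s.x
print("wheel from bed",p[3]/.038,"mod90",np.mod(p[3]/.038+np.pi/4,np.pi/2)-np.pi/4,"hub",world(p,[-.208,0,.169]))
E
```

```text
scene [(np.float64(256.4), np.float64(166.2), np.int32(10), np.int32(10), np.int32(82)), (np.float64(200.4), np.float64(184.7), np.int32(10), np.int32(10), np.int32(74)), (np.float64(130.3), np.float64(208.6), np.int32(11), np.int32(37), np.int32(63)), (np.float64(292.4), np.float64(204.8), np.int32(8), np.int32(9), np.int32(60))]
top [(np.float64(344.5), np.float64(42.7), np.int32(12), np.int32(16), np.int32(29)), (np.float64(248.0), np.float64(189.7), np.int32(11), np.int32(12), np.int32(101)), (np.float64(211.6), np.float64(191.0), np.int32(8), np.int32(9), np.int32(62)), (np.float64(305.4), np.float64(199.8), np.int32(11), np.int32(10), np.int32(83)), (np.float64(381.6), np.float64(200.5), np.int32(2), np.int32(13), np.int32(23)), (np.float64(381.6), np.float64(223.2), np.int32(2), np.int32(9), np.int32(13))]
[ 0.7368 -0.0528 -0.1167  0.1099 -0.2062] 2.404141804836838 [-0.8 -0.1 -0.3 -0.1 -0.5  0.3  0.1 -0.8 -0.4  0.2 -0.7 -0.1 -0.3  0.3
 -0.6 -0.3 -0.6  0.4  0.3 -1.4]
[ 0.7368 -0.0528 -0.1167  0.1099 -0.2062] 2.404141804836917 [-0.8 -0.1 -0.3 -0.1 -0.5  0.3  0.1 -0.8 -0.4  0.2 -0.7 -0.1 -0.3  0.3
 -0.6 -0.3 -0.6  0.4  0.3 -1.4]
[ 0.7368 -0.0528 -0.1167  0.1099 -0.2062] 2.4041418048375265 [-0.8 -0.1 -0.3 -0.1 -0.5  0.3  0.1 -0.8 -0.4  0.2 -0.7 -0.1 -0.3  0.3
 -0.6 -0.3 -0.6  0.4  0.3 -1.4]
wheel from bed 2.8914005562195157 mod90 -0.25019209737027737 hub [[ 0.53023898 -0.0285348   0.169     ]]
```

>>> apply_moves(
  steps=[0,0,4,0,0,0,8,0,3,3,12,-5,6,6,14,-10,9,9,14,-15,12,12,14,-20,15,15,14,-20.2,18,18,14,-20.2],
  jaw=255,
  newtons=20,
)

```text
clock: 0.77
position: [0.2996, -0.3932, 0.3713]
ee_rot: [0.0, 0.998, -0.059, 0.0]
contact_force: [0.3, -0.2, -0.2]
width: 0.0002
gripper_force: 0.0
```

```bash
python3 - <<'E'
from h import *
hub=np.array([.5302,-.0285]);ey=np.array([.1164,.9932]);ex=np.array([.9932,-.1164])
for t in range(-12,89,4):
    th=np.radians(t); r=.100
    l=r*np.sin(th)-.0065*np.cos(th)-.015; z=.169+r*np.cos(th)+.0065*np.sin(th)
    w=hub-.005*ex+l*ey; print(t,(100*np.r_[w,z]).round(1))
s=get_state();print(s["position"],s["width"],s["ee_rot"])
E
```

```text
-12 [52.  -7.  26.5]
-8 [52.1 -6.3 26.7]
-4 [52.2 -5.6 26.8]
0 [52.3 -4.9 26.9]
4 [52.4 -4.2 26.9]
8 [52.4 -3.5 26.9]
12 [52.5 -2.8 26.8]
16 [52.6 -2.2 26.7]
20 [52.7 -1.5 26.5]
24 [52.8 -0.8 26.3]
28 [52.8 -0.2 26. ]
32 [52.9  0.4 25.7]
36 [53.   1.  25.4]
40 [53.   1.6 25. ]
44 [53.1  2.2 24.5]
48 [53.2  2.7 24.1]
52 [53.2  3.1 23.6]
56 [53.3  3.6 23. ]
60 [53.3  4.  22.5]
64 [53.4  4.4 21.9]
68 [53.4  4.7 21.2]
72 [53.4  5.  20.6]
76 [53.5  5.2 19.9]
80 [53.5  5.4 19.3]
84 [53.5  5.5 18.6]
88 [53.5  5.6 17.9]
[ 0.29956077 -0.39322543  0.37133913] 0.00019321187326126998 [ 1.71107328e-04  9.98266400e-01 -5.88569519e-02  1.55998922e-04]
```

>>> apply_moves(
  steps=[2,3,0,0,4,6,0,0,6,9,0,0,8,12,0,0,10,15,0,0,12,18,0,0,14,21,0,0,14,21,0,0],
)

```text
clock: 1.43
position: [0.4412, -0.1793, 0.3709]
ee_rot: [-0.002, 0.998, -0.055, 0.001]
contact_force: [-0.7, -0.0, -0.1]
width: 0.0
gripper_force: 0.0
```

>>> apply_moves(
  steps=[2,3,0,0,4,6,0,0,7,9,0,0,7,9,0,0,7,9,0,0,7,9,0,0],
)

```text
clock: 1.93
position: [0.5082, -0.0952, 0.3706]
ee_rot: [0.0, 0.998, -0.058, -0.001]
contact_force: [0.3, 0.2, -0.4]
width: -0.0001
gripper_force: 0.0
```

>>> apply_moves(
  steps=[1,1.5,-2,0,1.2,1.9,-5,0,1.2,1.9,-8,0,1.2,1.9,-10.2,0,1.2,1.9,-10.2,0,1.2,1.9,-10.2,0],
)

```text
clock: 2.43
position: [0.5194, -0.077, 0.2688]
ee_rot: [0.0, 0.998, -0.059, -0.001]
contact_force: [0.0, -0.3, 0.3]
width: 0.0001
gripper_force: 0.0
```

```bash
python3 - <<'E'
from h import *
a=get_image("scene")[100:260,150:350];b=get_image("top")[120:280,150:350]
cv2.imwrite("pics/c1.png",cv2.resize(np.hstack([a,b])[:,:,::-1],None,fx=2,fy=2,interpolation=cv2.INTER_CUBIC))
E
```

```text
(no output)
```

View pics/c1.png

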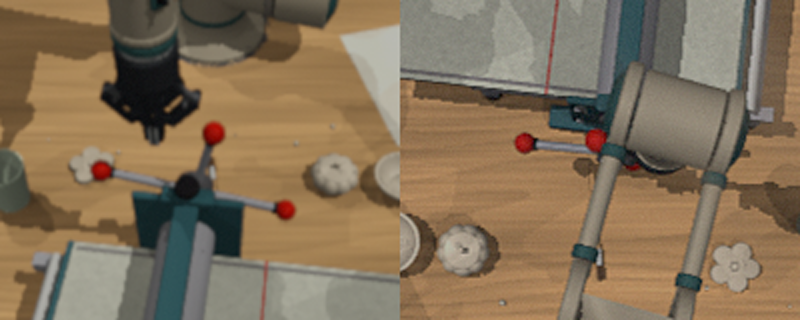

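The crops show the fingertips free to the right of the upper spoke, about (150,135) on the left half. The upper knob is at (213,132). I'll start the first push along the arc.

>>> apply_moves(
  steps=[0.1,0.8,0.9,0,0.2,1.6,0.9,0,0.3,2.4,0.9,0,0.4,3.2,0.9,0,0.5,4.0,0.9,0,0.5,4.6,0.9,0,0.6,5.2,0.9,0,0.6,5.8,0.7,0],
)

```text
clock: 3.2
position: [0.527, -0.0184, 0.2765]
ee_rot: [0.002, 0.998, -0.058, 0.0]
contact_force: [0.8, -4.1, 3.4]
width: 0.0
gripper_force: 2.1
```

>>> apply_moves(
  steps=[0.2,0.7,-0.2,0,0.3,1.4,-0.4,0,0.4,2.2,-0.7,0,0.4,2.9,-1.0,0,0.6,3.5,-1.4,0,0.6,4.1,-1.9,0,0.7,4.8,-2.4,0,0.7,5.3,-2.9,0],
)

```text
clock: 3.87
position: [0.5348, 0.0363, 0.2473]
ee_rot: [-0.0, 0.998, -0.058, 0.001]
contact_force: [1.3, -2.7, 6.5]
width: -0.0002
gripper_force: 3.1
```

>>> apply_moves(
  steps=[0.1,0.5,-0.5,0,0.1,1.0,-1.1,0,0.1,1.5,-1.7,0,0.1,1.9,-2.4,0,0.1,2.2,-3.1,0,0.1,2.5,-3.8,0,0.1,2.8,-4.6,0,0.1,3.0,-5.2,0],
)

```text
clock: 4.53
position: [0.5375, 0.0674, 0.1959]
ee_rot: [-0.002, 0.998, -0.058, 0.003]
contact_force: [4.4, -0.5, 6.5]
width: 0.0003
gripper_force: 3.0
```

```bash
python3 - <<'E'
from h import *
A=get_image("scene");B=get_image("top");print(blobs(A),blobs(B))
cv2.imwrite("pics/c2.png",cv2.resize(np.hstack([A[100:260,150:350],B[120:280,150:350]])[:,:,::-1],None,fx=2,fy=2,interpolation=cv2.INTER_CUBIC))
E
```

```text
[(np.float64(235.1), np.float64(164.4), np.int32(9), np.int32(10), np.int32(74)), (np.float64(130.6), np.float64(207.8), np.int32(12), np.int32(39), np.int32(65)), (np.float64(293.9), np.float64(193.8), np.int32(10), np.int32(10), np.int32(70)), (np.float64(202.2), np.float64(195.6), np.int32(9), np.int32(10), np.int32(64))] [(np.float64(346.1), np.float64(42.9), np.int32(18), np.int32(16), np.int32(39)), (np.float64(268.6), np.float64(192.0), np.int32(11), np.int32(11), np.int32(96)), (np.float64(381.6), np.float64(200.5), np.int32(2), np.int32(13), np.int32(22)), (np.float64(247.1), np.float64(200.0), np.int32(7), np.int32(7), np.int32(21)), (np.float64(304.1), np.float64(200.6), np.int32(9), np.int32(9), np.int32(60)), (np.float64(381.7), np.float64(222.9), np.int32(2), np.int32(11), np.int32(15))]
```

View pics/c2.png

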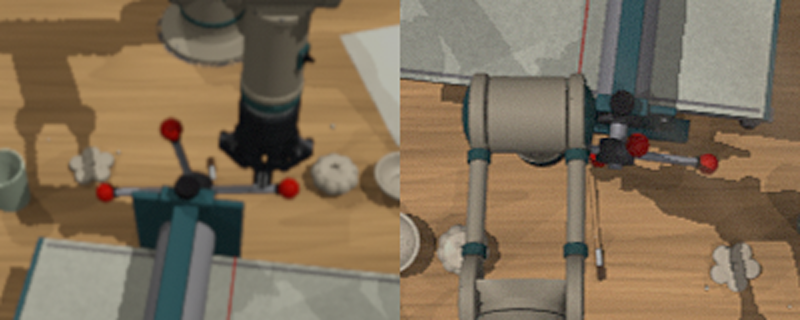

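The spoke pushed so far is now nearly level to the left, with its knob at (289,188). The next spoke stands just right of upright, with its knob at (171,129). The bed's red line has moved close to the roller. I'll lift, go round and take the next spoke.

>>> apply_moves(
  steps=[0,0,3,0,0,0,7,0,0,0,11,0,0,0,15,0,0,-1,17,0,-0.5,-5,17,0,-1,-9,17,0,-1.5,-13,17,0],
)

```text
clock: 5.3
position: [0.5191, -0.0644, 0.3649]
ee_rot: [-0.001, 0.998, -0.057, -0.0]
contact_force: [1.0, 0.4, -0.6]
width: 0.0001
gripper_force: 0.0
```

>>> apply_moves(
  steps=[-0.5,-3,0,0,-0.8,-5,0,0,-0.8,-5,0,0,-0.8,-5,-2,0,-0.8,-5,-5,0,-0.8,-5,-8,0,-0.8,-5,-9,0,-0.8,-5,-9,0],
)

```text
clock: 5.97
position: [0.5098, -0.1128, 0.2719]
ee_rot: [-0.002, 0.998, -0.058, -0.004]
contact_force: [0.4, 0.9, -0.3]
width: -0.0001
gripper_force: 0.0
```

>>> apply_moves(
  steps=[0.5,0.9,0.3,0,0.6,1.9,0.5,0,0.7,2.8,0.6,0,0.8,3.6,0.6,0,0.9,4.4,0.6,0,1.0,5.2,0.6,0,1.1,6.0,0.6,0,1.2,6.8,0.6,0],
)

```text
clock: 6.63
position: [0.5244, -0.0476, 0.2832]
ee_rot: [0.002, 0.998, -0.058, 0.002]
contact_force: [-1.5, -4.9, 3.6]
width: -0.0002
gripper_force: 2.5
```

>>> apply_moves(
  steps=[0.1,0.7,0,0,0.2,1.4,0,0,0.2,2.0,0,0,0.2,2.7,-0.2,0,0.3,3.4,-0.4,0,0.3,4.1,-0.6,0,0.4,4.8,-0.9,0,0.4,5.4,-1.2,0],
)

```text
clock: 7.3
position: [0.5275, 0.0081, 0.2687]
ee_rot: [-0.0, 0.998, -0.058, -0.0]
contact_force: [0.6, -3.7, 1.9]
width: -0.0
gripper_force: 2.0
```

>>> apply_moves(
  steps=[0.1,0.7,-0.4,0,0.1,1.4,-0.9,0,0.2,2.0,-1.4,0,0.2,2.5,-1.9,0,0.2,3.0,-2.4,0,0.3,3.5,-3.0,0,0.3,4.0,-3.6,0,0.3,4.4,-4.3,0],
)

```text
clock: 7.97
position: [0.5314, 0.0534, 0.2268]
ee_rot: [-0.002, 0.998, -0.058, 0.001]
contact_force: [-0.1, -0.1, 7.8]
width: 0.0003
gripper_force: 3.2
```

>>> apply_moves(
  steps=[0,0.3,-0.7,0,0,0.6,-1.4,0,0,0.9,-2.1,0,0,1.0,-2.6,0,0,1.0,-2.6,0],
)

```text
clock: 8.38
position: [0.5298, 0.0636, 0.1991]
ee_rot: [-0.002, 0.998, -0.058, -0.001]
contact_force: [-0.8, 1.6, 1.2]
width: 0.0001
gripper_force: 0.5
```

```bash
cat > fit.py <<'E'
from h import *
import sys
A=get_image("scene");B=get_image("top");P={"scene":A,"top":B}
p0=np.array([.7368,-.0528,-.1167])
bl={n:np.array([b[:2] for b in blobs(P[n])]) for n in P}
best=[]
for a in np.arange(-45,45,.5):
    c=0
    for n in P:
        q=proj(n,world(p0,[knob(np.radians(a+i)) for i in(-90,0,90)]))
        c+=np.minimum(np.linalg.norm(q[:,None]-bl[n][None],axis=2).min(1),8).sum()
    best.append((round(c,1),a))
print("wheel mod 90 (deg)",sorted(best)[:4])
cv2.imwrite(f"pics/{sys.argv[1]}.png",cv2.resize(np.hstack([A[100:360,130:410],B[60:320,120:400]])[:,:,::-1],(800,371),interpolation=cv2.INTER_CUBIC))
# red line on bed in top view near front/back: compare with prediction
h=B.astype(int); rd=h[...,0]-h[...,1]
for x in(.10,.06,.02,-.02,-.06,-.10):
    b=np.arange(-.06,.13,.001); uv=proj("top",world(p0,np.c_[0*b+x,b,0*b+.125]))
    v=cv2.remap(rd.astype(np.float32),uv[:,:1].astype(np.float32),uv[:,1:].astype(np.float32),cv2.INTER_LINEAR).ravel()
    print(x,"bed",b[v.argmax()].round(3),"peak",v.max(),np.median(v))
E
python3 fit.py d1
```

```text
wheel mod 90 (deg) [(np.float64(10.8), np.float64(14.5)), (np.float64(11.0), np.float64(15.0)), (np.float64(11.5), np.float64(14.0)), (np.float64(12.2), np.float64(15.5))]
0.1 bed -0.024 peak 4.625 -0.22070312
0.06 bed 0.031 peak 4.1308594 -0.072265625
0.02 bed 0.018 peak 3.6269531 -0.05810547
-0.02 bed 0.037 peak 3.6601562 -0.11425781
-0.06 bed 0.074 peak 4.6015625 -0.051757812
-0.1 bed 0.114 peak 4.1601562 0.49609375
```

View pics/d1.png

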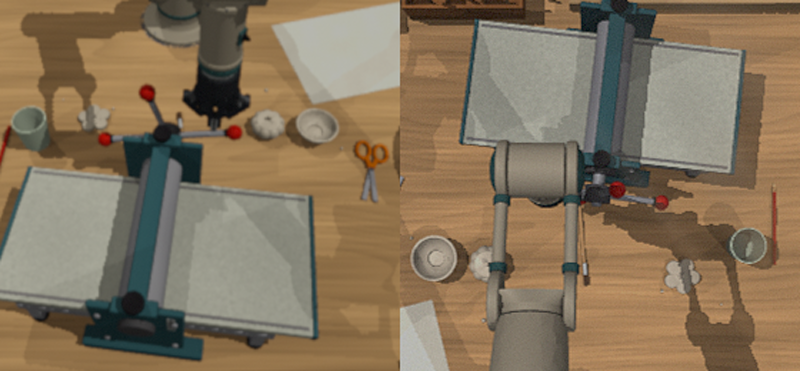

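Both ends now look nearly equal, with about 14.5° left, which is roughly 9.6 mm of bed. I'll finish the stroke with the same spoke.

>>> apply_moves(
  steps=[0,0.1,-0.4,0,0,0.2,-0.8,0,0,0.2,-1.2,0,0,0.2,-1.6,0,0,0.2,-2.0,0,0,0.2,-2.3,0,0,0.2,-2.3,0,0,0.2,-2.3,0],
)

```text
clock: 9.15
position: [0.5302, 0.0641, 0.1771]
ee_rot: [-0.001, 0.998, -0.058, -0.001]
contact_force: [-2.2, 2.8, 3.1]
width: 0.0
gripper_force: 1.6
```

>>> apply_moves(
  steps=[0,0,3,0,0,0,6,0,0,0,10,0,0,0,14,0,-3,1,17,0,-7,3,18,0,-11,4,18,0,-15,5,18,0],
)

```text
clock: 9.82
position: [0.3845, 0.1122, 0.3576]
ee_rot: [0.0, 0.998, -0.059, 0.001]
contact_force: [0.3, 1.1, -0.0]
width: -0.0
gripper_force: 0.0
```

>>> apply_moves(
  steps=[-2,3,0,0,-4,6,0,0,-5,9,0,0,-5,12,0,0,-5,15,0,0,-5,15,0,0,-5,15,0,0],
)

```text
clock: 10.4
position: [0.335, 0.2627, 0.3565]
ee_rot: [0.001, 0.998, -0.057, -0.0]
contact_force: [0.3, -1.0, -0.6]
width: 0.0005
gripper_force: 0.0
```

```bash
python3 fit.py d2; python3 - <<'E'
from rig import *
s=get_state();print(s["clock"],s["qd"].round(3))
E
```

```text
wheel mod 90 (deg) [(np.float64(2.1), np.float64(1.5)), (np.float64(2.3), np.float64(2.0)), (np.float64(2.8), np.float64(1.0)), (np.float64(3.4), np.float64(2.5))]
0.1 bed 0.03 peak 2.9560547 0.0546875
0.06 bed 0.019 peak 4.3046875 0.22363281
0.02 bed -0.042 peak 4.6308594 -0.0078125
-0.02 bed 0.019 peak 3.0625 0.18261719
-0.06 bed -0.021 peak 3.1796875 0.0043945312
-0.1 bed -0.025 peak 2.9570312 -0.15771484
10.5 [-0.019 -0.011  0.001  0.004  0.     0.002]
```

View pics/d2.png

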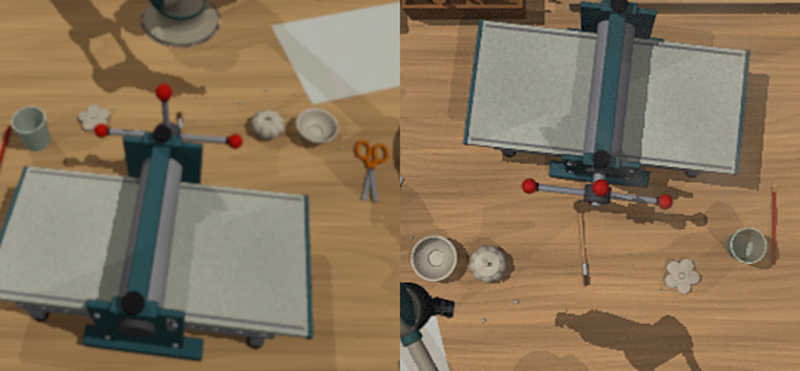

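The hand is clear and the pots and tools look unmoved. The wheel reads about 1.5° from upright, so the bed is about 1 mm off centre, and its visible ends stick out equally: left edge at (474,83), right edge at (743,111), roller at about (612,97).

```bash
python3 -c "
from rig import *
print(sign_off())"
```

```text
the job is handed in; nothing more can be done
None
```

The bed is parked about 1 mm off centre by the last camera fit of the wheel angle, turned by gentle finger pushes on two spokes (about 8 N or less at each check); the pots and tools look unmoved, the hand is clear, and the job was handed in at about 10.5 s with no verdict returned.

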